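# Swing the bench magnifier over the green-stone ring

### The job

At the jeweller's bench, swing the bench magnifier round by pushing gently on its arm with one fingertip until the ring with the green stone lies under the middle of the lens, then take your hand away. Do not grip the magnifier or shift its foot, and leave the two vises with their rings, the graver, the loupe and the jar where they are.

Things in the scene. Friction and masses are not known exactly. Their poses are not given: they have to be found in the camera images.
- magnifier: Free-standing bench magnifier (3.4 kg): a round grey weighted foot, 170 mm across and 26 mm thick, with a slim upright steel post (18 mm thick) at its centre that carries the swing arm. Its origin is the centre of the foot's underside. It is not fastened to the bench.
- lens_arm: The magnifier's level swing arm (about 0.3 kg); it turns left and right about the post's axis, and neither tips nor lifts. Origin on that axis, 225 mm above the bench, at the arm's mid-height; x axis along the arm to the lens, z up. Friction swivel: about 2 N at 120 mm out turns it, and it stays where it is left. It can swing 69 degrees or more to either side of where it starts.
- tube_mid (a point): A point on the centre line of the arm's bare round steel tube, 100 mm from the post's axis. Outwards from that axis: black hub to 17 mm (its knob reaches 31 mm above the centre line), tube 15 mm thick to 158 mm, black neck 21 mm thick to 184 mm, lens frame to 296 mm. Things below the arm stand at most 126 mm high.
- lens_centre (a point): The middle of the round glass lens, 240 mm from the post's axis, 225 mm above the bench. The clear glass is 96 mm across, in a black frame 112 mm across and 22 mm tall.
- green_vise: Setter's ball vise (1.8 kg) standing loose on the bench: black rubber pad 104 mm across, steel ball and head 86 mm across, two steel jaws on top up to 96 mm high. The ring with the green stone stands in its jaws. Origin at the centre of the underside.
- green_vise_ring (a point): The green stone (13 mm, in a round cluster of small clear stones 21 mm across) on top of its white-metal ring, 120 mm above the bench on the vise's upright axis. Seen from above, it lies within 7 mm of the circle that the middle of the lens swings through; so does the other ring.
- gold_vise: The same kind of ball vise, holding a plain yellow gold ring without a stone, on the other side of the lens's starting place; which side is which varies. Origin at the centre of the underside.
- graver: Graver lying on the bench: bulbous pale wooden handle, brass ferrule and thin steel blade, 118 mm long, 35 mm thick at the handle. Origin at about the middle of its length, on the bench.
- loupe: Folding pocket loupe, black ribbed barrel 33 mm across with a steel cover, 24 mm high and 66 mm long, lying on the bench. Origin under the barrel.
- jar: Small amber glass jar with a black lid, 52 mm across, 62 mm high. Origin at the centre of its underside.

How it is judged:
At the end, for the whole second after the job is handed in: The lens is at rest with its middle within 15 mm (seen from above) of the green stone, the magnifier stands upright, its foot and both vises are where they stood (within 15 mm), so are the graver, the loupe and the jar (within 20 mm), and nothing is touched (horizontal distance between lens_centre and green_vise_ring below 0.015 m and angular speed of lens_arm below 0.05 rad/s and distance of each of magnifier, green_vise, gold_vise from where it was at the start of the episode below 0.015 m and distance of each of graver, loupe, jar from where it was at the start of the episode below 0.02 m and angle between magnifier's own z axis and vertical below 0.05 rad).
It fails at once if the magnifier's foot is shifted, lifted or tipped (distance of magnifier from where it was at the start of the episode above 0.015 m or angle between magnifier's own z axis and vertical above 0.08 rad).
It fails at once if the swing arm is gripped or pushed hard (more than 32 N) (contact force between lens_arm and the fingers above 32 N or contact force between lens_arm and the arm above 32 N).
It fails at once if a vise is moved (distance of any of green_vise, gold_vise from where it was at the start of the episode above 0.015 m).
It fails at once if the graver, the loupe or the jar is moved or lifted (distance of any of graver, loupe, jar from where it was at the start of the episode above 0.02 m).
It also fails if it takes over 38 s, if anything falls off the work surface, if the arm or the gripper's body presses on something with over 40 N, if the wrist force passes 120 N, or if a joint passes its speed limit or range.

### The arm

A 6-joint arm with a two-finger parallel gripper is mounted at the origin on the work surface. World frame = base frame: x ahead of the robot, y to its left, z up, the work surface at z = 0. Lengths are in m, angles in rad, forces in N, time in s.
With the tool pointing down it reaches from about 0.3 to 0.775 m from the base axis. Payload 14.6 kg.
Tool frame: the origin (TCP) lies midway between the tips of the shut fingers; the grasp point (between the pads) lies 19 mm behind it; z points along the fingers, y is the line along which they close (so a half turn about z gives the same grasp; the last joint's range is limited). The gripper opens to 94 mm and grips with 3 to 60 N. Pads are 16 mm wide; open, the fingers measure 119 mm over their backs; the gripper's body (75 mm by 177 mm) begins 78 mm behind the grasp point.
Start: joints at [1.255, 0.3, 1.521, -0, 1.321, -0.067], TCP at [0.135, 0.533, 0.205] pointing down, gripper open.
Joint ranges: [-3.03, 3.03], [-0.79, 2.21], [0.23, 2.52], [-1.04, 4.18], [0, 3.07], [-2.55, 2.55]. Speed limits (rad/s): [2.22, 2.22, 2.57, 3.14, 3.14, 3.14].

### API

Orientations are given as [roll, pitch, yaw] about the fixed x, y, z axes, in that order (R = Rz(yaw) Ry(pitch) Rx(roll)).
In Python, from station import ctrl gives the robot as it stands. The module is installed in compiled form; this text tells all that it offers.
- The arm moves only by the tool servo_tool, never from a script. Its argument "plan" is a list of rows, each a list of 7 numbers: the opening in per cent of the stroke, from 0 (shut) to 100 (fully open), then the shift along the tool's x, y, z in m, then the turn, a rotation vector about the tool's x, y, z in rad. A call has exactly 8 rows; each row shifts and turns the commanded pose from where the row before left it, along the tool's axes as they then stand; what a row does not reach is not made up. A row lasts 1/8 s, in which the tool goes at most 62.5 mm and 10.7 degrees, less where a joint would pass 70% of its speed; a pose out of reach is approached as far as the arm can. A call with a gripper value outside its range is refused whole. The fingers move at their own pace and stop on an object; "force" is the grip in N (left out, the last holds). Time passes only in rows, so rows that do not move let the fingers close, or fill a call up. It gives the time, the measured TCP pose, the force, the opening and the grip force at its end, in the units of the state.
- ctrl.get_obs(): the state, without advancing time (a new reading comes with each control period).
- ctrl.camera(name): name is "side" or "top"; returns a dict with "pixels" (400x640x3 uint8, red, green, blue), "z_map" (400x640 float32, m along the optical axis (not along the pixel's ray), 0 where there is no reading), "mtx" (3x3 intrinsics, pixels), "dist" ([k1, k2, p1, p2, k3] as OpenCV has them; the pictures are not rectified), "pose" (4x4, takes a point from camera to world coordinates). Camera axes: x right, y up, looking along -z (the intrinsics and any distortion apply to the point x, -y, -z); pixel columns grow to the right and rows downward; lengths in m; the calibration is good to about 2 mm. A picture is of the moment at which its call begins.
- ctrl.hand_in(): hands the job in; it is judged then, once.
The state is a dict: "time_s": time; "qpos": joint angles; "joint_vel": joint speeds; "tau": joint torques, N m; "ee_pos": TCP position; "eef_rot": TCP orientation; "force": force on the tool from outside, world axes, zero at the start; "moment": the same for the moment, N m; "grip_width": finger opening in m; "grip_force": force on a finger pad.
Only numpy, scipy, OpenCV 4.12 (cv2) and the standard library are available. Lean on these libraries where they do the work, as an engineer would, in place of code of your own. Each camera call takes 0.05 s, during which the arm holds its last target. There are 200 camera calls.

## Working session

There is one attempt and no reset: what is moved stays moved. The work goes in short steps, Python scripts to look and compute and a tool call to move; the robot and the scene stay as the last step left them, time stands still between calls to the robot, and variables do not carry over. Pictures are saved under pics/ and viewed, at most 10 in all, crops included, and the job is handed in when it is done.

Besides the shell and the picture viewer there is one more tool, called after ">>>" as a command line: name --pt "numbers of a row" for each row, then --argument value for the rest. servo_tool: Moves the arm, as the interface text tells. Its arguments: {"type":"object","properties":{"plan":{"type":"array","items":{"type":"array","items":{"type":"number"}}},"force":{"type":"number"}},"required":["plan"]}

```bash
mkdir -p pics; cat > h.py <<'E'
import numpy as np, cv2
from station import ctrl
def world(c,u,v,z=None):
    """pixel -> world, by depth map (or given world height z)"""
    p=cv2.undistortPoints(np.array([[[u,v]]],float),c["mtx"],np.array(c["dist"]))[0,0]
    T=np.array(c["pose"]); d=np.array([p[0],-p[1],-1.])
    if z is None: s=c["z_map"][int(round(v)),int(round(u))]
    else: s=(z-T[2,3])/(T[:3,:3]@d)[2]
    return T[:3,:3]@(d*s)+T[:3,3]
E
python3 - <<'E'
from h import *
for n in ("top","side"):
    c=ctrl.camera(n); cv2.imwrite(f"pics/{n}0.png",c["pixels"][:,:,::-1]); print(n,np.round(c["pose"],3).tolist())
o=ctrl.get_obs(); print(o)
E
```

```text
top [[-0.009, 0.998, -0.068, 0.498], [-1.0, -0.009, 0.003, -0.01], [0.002, 0.068, 0.998, 1.11], [0.0, 0.0, 0.0, 1.0]]
side [[-0.961, 0.152, -0.23, 0.357], [-0.275, -0.576, 0.77, 0.685], [-0.015, 0.803, 0.595, 0.683], [0.0, 0.0, 0.0, 1.0]]
{'time_s': 0.1, 'qpos': array([ 1.25540251e+00,  3.00422692e-01,  1.52148838e+00, -1.86090359e-05,
        1.32072199e+00, -6.66078723e-02]), 'joint_vel': array([-9.41678008e-04, -1.18159844e-03, -5.44608945e-04,  1.60705742e-03,
        1.64067655e-05, -4.74685284e-04]), 'tau': array([ 1.03960112e-03, -5.32647014e+01, -3.53279793e+01,  7.10196700e-02,
        2.35724525e-02, -7.41116310e-05]), 'ee_pos': array([0.13536548, 0.53284482, 0.2049521 ]), 'eef_rot': array([-3.14055335e+00, -5.12630198e-05,  2.89281130e+00]), 'force': array([ 0.28098129,  0.43225668, -0.45249879]), 'moment': array([-0.02018466,  0.00964787,  0.01160514]), 'grip_force': 0.0, 'grip_width': 0.09408586277004138}
```

View pics/top0.png

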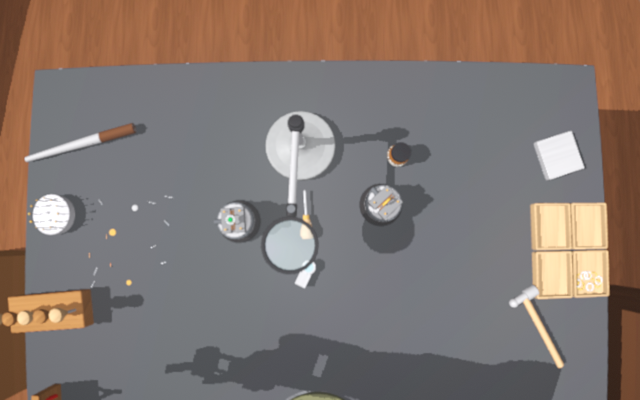

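View pics/side0.png

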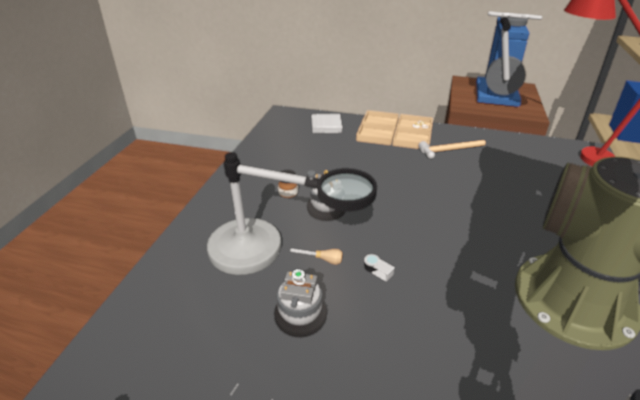

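The top view shows the green stone at about (231,219), the hub at (296,123), the lens at (290,245) and the gold vise at (383,203). The robot base is at the bottom centre, and the side view agrees.

```bash
cat > m.py <<'E'
from h import *
def circ(c,u0,v0,r):pass
def measure(c):
    im=c["pixels"]; hsv=cv2.cvtColor(im,cv2.COLOR_RGB2HSV)
    H,W=im.shape[:2]; uu,vv=np.meshgrid(np.arange(W),np.arange(H))
    p=cv2.undistortPoints(np.stack([uu,vv],-1).reshape(-1,1,2).astype(float),c["mtx"],np.array(c["dist"])).reshape(H,W,2)
    T=c["pose"]; d=np.stack([p[...,0],-p[...,1],-np.ones((H,W))],-1)*c["z_map"][...,None]
    return d@T[:3,:3].T+T[:3,3],hsv
E
python3 - <<'E'
from m import *
c=ctrl.camera("top"); P,hsv=measure(c)
m=(hsv[...,0]>60)&(hsv[...,0]<90)&(hsv[...,1]>120); m[:,:200]=0;m[:,260:]=0
v,u=np.nonzero(m); print("green",len(u),u.mean(),v.mean(),world(c,u.mean(),v.mean(),.12), P[m].mean(0))
z=P[...,2]; reg=np.zeros(z.shape,bool); reg[90:290,200:420]=1
a=P[reg&(z>.2)]; print("arm pts",len(a),a.min(0),a.max(0))
f=P[reg&(z>.018)&(z<.032)&(np.arange(640)[None]>255)&(np.arange(640)[None]<345)&(np.arange(400)[:,None]<190)]
(x,y),r=cv2.minEnclosingCircle(f[:,:2].astype(np.float32)); print("foot",x,y,r)
t=a[(a[:,2]<.24)]; 
l=a[a[:,0]<x-.18]; (lx,ly),lr=cv2.minEnclosingCircle(l[:,:2].astype(np.float32)); print("lens",lx,ly,lr)
k=a[a[:,2]>.243]; print("knob",k.mean(0),len(k))
print("angle lens",np.arctan2(ly-y,lx-x),np.hypot(lx-x,ly-y))
for n,(u,v) in dict(tube=(293,165),lens=(290,245),hub=(296,123),gold=(383,203),jar=(400,153)).items(): print(n,P[v,u],world(c,u,v,.225))
s=ctrl.camera("side")
hs=cv2.cvtColor(s["pixels"],cv2.COLOR_RGB2HSV);m=(hs[...,0]>55)&(hs[...,0]<90)&(hs[...,1]>120);m[:250]=0;m[300:]=0;m[:,:270]=0;m[:,330:]=0
v,u=np.nonzero(m);print("side green",u.mean(),v.mean(),world(s,u.mean(),v.mean(),.12))
E
```

```text
green 9 230.0 219.0 [0.54138401 0.18700846 0.12      ] [0.54119445 0.18614179 0.12436224]
arm pts 3719 [ 0.4311746  -0.00952878  0.21033854] [0.74103133 0.10409776 1.11034337]
foot 0.7248911261558533 0.03646497800946236 0.0853063315153122
lens 0.48647746443748474 0.04739949852228165 0.05816731974482536
knob [0.60168835 0.0174727  0.62881734] 392
angle lens 3.0957611216713303 0.23866427850184435
tube [0.64091162 0.04112862 0.23472061] [0.642499   0.04169099 0.225     ]
lens [0.48510675 0.04794232 0.23047446] [0.48502701 0.0482999  0.225     ]
hub [0.71913808 0.0338775  0.256062  ] [0.72718157 0.03545577 0.225     ]
gold [ 0.57501268 -0.15223188  0.10249316] [ 0.56564215 -0.13488594  0.225     ]
jar [ 0.69604255 -0.20082181  0.06076877] [ 0.66504188 -0.17088941  0.225     ]
side green 298.0 273.5 [0.54072592 0.18407366 0.12      ]
```

>>> servo_tool --pt "0 0 0 -0.06 0 0 0" --pt "0 0 0 -0.06 0 0 0" --pt "0 -0.0485 -0.034 0 0 0 0" --pt "0 -0.0485 -0.034 0 0 0 0" --pt "0 -0.0485 -0.034 0 0 0 0" --pt "0 -0.0485 -0.034 0 0 0 0" --pt "0 -0.0485 -0.034 0 0 0 0" --pt "0 -0.0485 -0.034 0 0 0 0"

```text
time_s: 1.2
ee_pos: [0.3681, 0.262, 0.3255]
eef_rot: [3.141, 0.0, 2.893]
force: [0.2, 1.1, 0.1]
grip_width: 0.0175
grip_force: 0.0
```

>>> servo_tool --pt "0 -0.0485 -0.034 0 0 0 0" --pt "0 -0.0485 -0.034 0 0 0 0" --pt "0 -0.0485 -0.034 0 0 0 0" --pt "0 -0.0485 -0.034 0 0 0 0" --pt "0 -0.0485 -0.034 0 0 0 0" --pt "0 -0.0485 -0.034 0 0 0 0" --pt "0 0 0 0 0 0 -0.1" --pt "0 0 0 0 0 0 -0.1"

```text
time_s: 2.2
ee_pos: [0.5993, -0.0064, 0.3247]
eef_rot: [3.142, -0.001, 3.095]
force: [0.6, -0.1, 0.1]
grip_width: 0.0004
grip_force: 0.0
```

>>> servo_tool --pt "0 0 0 0.03 0 0 0" --pt "0 0 0 0.03 0 0 0" --pt "0 0 0 0.03 0 0 0" --pt "0 0 0 0.03 0 0 0" --pt "0 0 0.005 0 0 0 0" --pt "0 0 0.005 0 0 0 0" --pt "0 0 0.005 0 0 0 0" --pt "0 0 0 0 0 0 0"

```text
time_s: 3.2
ee_pos: [0.6, 0.0098, 0.2063]
eef_rot: [3.142, 0.001, 3.093]
force: [-0.7, -0.9, 0.1]
grip_width: 0.0001
grip_force: 0.0
```

```bash
python3 - <<'E'
from h import *
c=ctrl.camera("side"); cv2.imwrite("pics/s1.png",cv2.resize(c["pixels"][120:320,180:430,::-1],None,fx=3,fy=3))
E
```

```text
(no output)
```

View pics/s1.png

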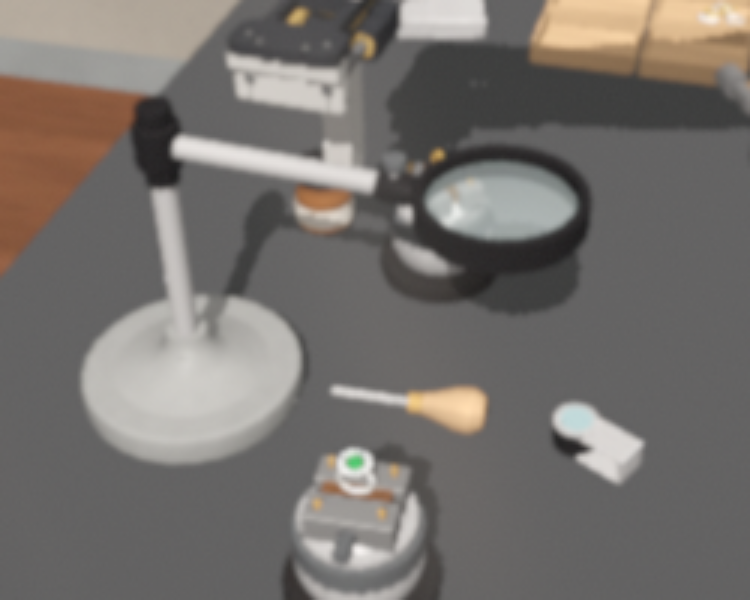

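The crop shows the shut fingertip behind the tube at about (340,140), 10 mm or so clear of it, and nothing else is near. Next I start the push.

>>> servo_tool --pt "0 0 0.005 0 0 0 0" --pt "0 0 0.005 0 0 0 0" --pt "0 0.0008 0.005 0 0 0 0.04" --pt "0 0.0008 0.005 0 0 0 0.04" --pt "0 0.0008 0.005 0 0 0 0.04" --pt "0 0.0008 0.005 0 0 0 0.04" --pt "0 0.0008 0.005 0 0 0 0.04" --pt "0 0 0 0 0 0 0"

```text
time_s: 4.25
ee_pos: [0.5995, 0.045, 0.2054]
eef_rot: [3.142, -0.0, 2.894]
force: [-0.8, -0.1, 0.5]
grip_width: 0.0004
grip_force: 0.0
```

```bash
cat > l.py <<'E'
from m import *
c=ctrl.camera("top"); P,_=measure(c)
post=np.array([.7249,.0365]); g=np.array([.541,.186]); u=np.arange(640)[None]; v=np.arange(400)[:,None]
rr=np.hypot(P[...,0]-post[0],P[...,1]-post[1]); z=P[...,2]
l=P[(z>.215)&(z<.245)&(rr>.19)&(rr<.31)]
(x,y),r=cv2.minEnclosingCircle(l[:,:2].astype(np.float32))
f=P[(z>.018)&(z<.032)&(rr<.1)]; (fx,fy),fr=cv2.minEnclosingCircle(f[:,:2].astype(np.float32))
a=np.arctan2(y-post[1],x-post[0]); ag=np.arctan2(*(g-post)[::-1])
print("lens",x,y,r,"foot",fx,fy,fr,"ang",a,"to go",a-ag,"dist",np.hypot(x-g[0],y-g[1]))
o=ctrl.get_obs(); print(o["force"],o["ee_pos"],o["eef_rot"])
cv2.imwrite("pics/top_last.png",c["pixels"][60:310,150:450,::-1])
E
python3 l.py
```

```text
lens 0.0 0.0 0.0 foot 0.725528359413147 0.0359717421233654 0.0850403755903244 ang -3.091283368618775 to go -5.550293395582592 dist 0.5720812879303081
[ 0.21401163  0.01526028 -0.44187622] [0.59948091 0.04479932 0.20542283] [ 3.14154261e+00 -1.23274912e-04  2.89403891e+00]
```

```bash
python3 - <<'E'
from h import *
c=ctrl.camera("side"); cv2.imwrite("pics/s2.png",cv2.resize(c["pixels"][120:320,180:430,::-1],None,fx=3,fy=3))
E
```

```text
(no output)
```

View pics/s2.png

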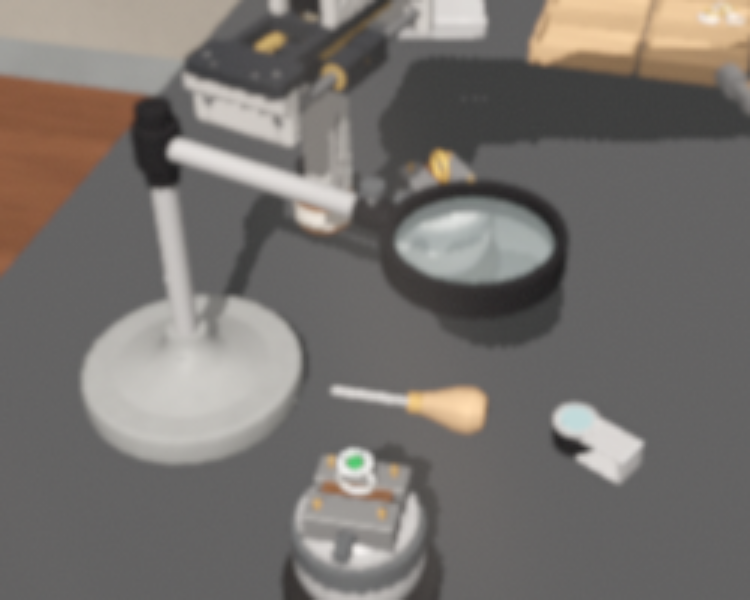

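The arm has swung (lens at about (472,247) in the crop) and the foot has not moved. The robot hides the lens from the top camera, so I'll measure with the side camera instead.

```bash
cat > l2.py <<'E'
from m import *
post=np.array([.7249,.0365]); g=np.array([.541,.186]); ag=np.arctan2(*(g-post)[::-1])
c=ctrl.camera("side"); P,_=measure(c)
d=P[...,:2]-post; rr=np.hypot(d[...,0],d[...,1]); th=np.arctan2(d[...,1],d[...,0])
m=(P[...,2]>.2)&(P[...,2]<.245)&(th>2.1)
l=P[m&(rr>.19)&(rr<.31)]; (x,y),r=cv2.minEnclosingCircle(l[:,:2].astype(np.float32))
a=np.arctan2(y-post[1],x-post[0])
f=P[(P[...,2]>.02)&(P[...,2]<.03)&(rr<.1)]; (fx,fy),fr=cv2.minEnclosingCircle(f[:,:2].astype(np.float32))
print("lens",len(l),x,y,r,"ang",a,"to go",a-ag,"dist",np.hypot(x-g[0],y-g[1]),"tube ang",np.median(th[m&(rr>.05)&(rr<.09)]),"foot",fx,fy,fr)
o=ctrl.get_obs(); e=o["ee_pos"][:2]-post; yaw=o["eef_rot"][2]
print(o["force"],"tool post-frame r,off:",e@[np.cos(yaw),np.sin(yaw)],e@[np.sin(yaw),-np.cos(yaw)],yaw)
E
python3 l2.py
```

```text
lens 2359 0.4906841516494751 0.09296885877847672 0.05707699805498123 ang 2.9050101914603963 to go 0.44600016449657875 dist 0.10576614691011502 tube ang 2.8534815901597437 foot 0.7241997122764587 0.035576317459344864 0.08624071627855301
[ 0.50798394  0.23281229 -0.47885872] tool post-frame r,off: 0.12357493374846608 -0.022960482677615867 2.893673325808828
```

>>> servo_tool --pt "0 0.0008 0.005 0 0 0 0.04" --pt "0 0.0008 0.005 0 0 0 0.04" --pt "0 0.0008 0.005 0 0 0 0.04" --pt "0 0.0008 0.005 0 0 0 0.04" --pt "0 0.0008 0.005 0 0 0 0.04" --pt "0 0.0008 0.005 0 0 0 0.04" --pt "0 0.0008 0.005 0 0 0 0.04" --pt "0 0.0008 0.005 0 0 0 0.04"

```text
time_s: 5.4
ee_pos: [0.6088, 0.0835, 0.2054]
eef_rot: [-3.141, 0.0, 2.572]
force: [-0.4, -2.2, 0.3]
grip_width: 0.0004
grip_force: 1.0
```

```bash
python3 l2.py
```

```text
lens 2796 0.5204921364784241 0.16186271607875824 0.05706584453582764 ang 2.5914533229128547 to go 0.13244329594903714 dist 0.03167303176701312 tube ang 2.535631147918095 foot 0.7237122654914856 0.03560763597488403 0.08633273839950562
[ 0.74197472  0.75059763 -0.1916363 ] tool post-frame r,off: 0.12332087090384816 -0.022734658577699917 2.570086711755058
```

>>> servo_tool --pt "0 0.0006 0.004 0 0 0 0.032" --pt "0 0.0006 0.004 0 0 0 0.032" --pt "0 0.0006 0.004 0 0 0 0.032" --pt "0 0.0004 0.003 0 0 0 0.024" --pt "0 0 0 0 0 0 0" --pt "0 0 -0.01 0 0 0 0" --pt "0 0 -0.01 0 0 0 0" --pt "0 0 0 0 0 0 0"

```text
time_s: 6.45
ee_pos: [0.6025, 0.0811, 0.2058]
eef_rot: [3.141, 0.0, 2.452]
force: [1.1, 0.0, 0.1]
grip_width: 0.0006
grip_force: 0.0
```

```bash
python3 l2.py; python3 l.py
```

```text
lens 2950 0.5371023416519165 0.18607942759990692 0.057026516646146774 ang 2.4689940892333686 to go 0.009984062269551064 dist 0.003898467563288455 tube ang 2.42397882723502 foot 0.7239943742752075 0.03515702486038208 0.08603043854236603
[ 0.69971824 -0.07383303 -0.46411721] tool post-frame r,off: 0.12289211690883262 -0.04299166488698578 2.4522600109361403
lens 0.5402536392211914 0.18763011693954468 0.055830955505371094 foot 0.7249113917350769 0.0365879125893116 0.08559347689151764 ang 2.455682078561956 to go -0.003327948401861569 dist 0.0017928568399998746
[ 0.33284486 -0.51298774 -0.71178565] [0.60282812 0.08170376 0.20568052] [3.14129752e+00 2.63711333e-04 2.45248414e+00]
```

View pics/top_last.png

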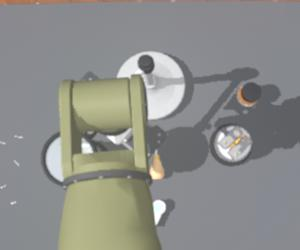

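The lens is within about 4 mm by both cameras. The top crop shows the robot over the arm, with the lens at (65,157) and the foot unmoved. Now I back off and lift.

>>> servo_tool --pt "0 0 -0.02 0 0 0 0" --pt "0 0 -0.01 -0.02 0 0 0" --pt "0 0 0 -0.04 0 0 0" --pt "0 0 0 -0.05 0 0 0" --pt "0 0 -0.05 0 0 0 0" --pt "0 0 -0.05 0 0 0 0" --pt "0 0 -0.05 0 0 0 0" --pt "0 0 0 0 0 0 0"

```text
time_s: 7.55
ee_pos: [0.4874, -0.0587, 0.3177]
eef_rot: [3.14, 0.003, 2.45]
force: [0.4, -0.0, -0.4]
grip_width: 0.0005
grip_force: 0.0
```

```bash
python3 l.py; python3 l2.py; python3 -c "
from h import *
cv2.imwrite('pics/s3.png',ctrl.camera('side')['pixels'][...,::-1])"
```

```text
lens 0.5375833511352539 0.18726661801338196 0.05631672963500023 foot 0.7247110605239868 0.03665931895375252 0.08537814766168594 ang 2.463885789202696 to go 0.004875762238878423 dist 0.003643873029730136
[ 0.88874363  0.93148698 -0.77527883] [ 0.48825931 -0.05770369  0.31731377] [3.14022286e+00 2.21472333e-03 2.45090995e+00]
lens 2942 0.5373184680938721 0.18628385663032532 0.05733957141637802 ang 2.4677670039125497 to go 0.00875697694873212 dist 0.003692458769223816 tube ang 2.4219197358320677 foot 0.7239857912063599 0.03490324318408966 0.0863640084862709
[ 0.57674827 -0.4304989   1.39419005] tool post-frame r,off: 0.12272323394269882 -0.22242431079458289 2.452067542785075
```

View pics/s3.png

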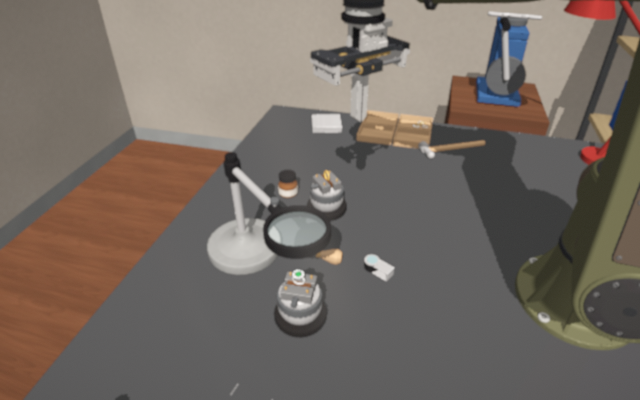

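The hand is clear, the lens (297,232) stands above the green ring (299,274), and everything else is in place.

```bash
python3 -c "
from station import ctrl
print(ctrl.hand_in())"
```

```text
the job is handed in; nothing more can be done
None
```

The magnifier's lens now sits about 4 mm from directly over the green stone by both cameras (limit 15 mm), the foot, vises and small tools look unmoved, the hand is clear, and the job is handed in, though no verdict came back.

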